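Release a cured assembly from a tilted ratchet clamp

ROBOT

A 6-joint arm with a two-finger parallel gripper is mounted at the origin on a cart in front of the work surface, level with it; the furniture and walls round the work are solid. World frame = base frame: x ahead of the robot, y to its left, z up, the work surface at z = 0. Lengths are in m, angles in degrees, forces in N, time in s.
With the tool pointing down it reaches from about 0.4 to 0.825 m from the base axis. Payload 7 kg.
Tool frame: the origin (TCP) lies at the very end of the fingers, on their centre line; the grasp point (between the pads) lies 19 mm behind it; z points along the fingers, y is the line along which they close (so a half turn about z gives the same grasp; the last joint's range is limited). The gripper opens to 85 mm and grips with 20 to 120 N. Pads are 22 mm wide; open, the fingers measure 114 mm over their backs; the gripper's body (76 mm by 85 mm) begins 54 mm behind the grasp point. The pads swing forward as they close: fully open they stand 13 mm farther back than shut.
Start: joints at [-50.3, 20.546, 0.682, 0, -70.136, -16.507], TCP at [0.266, -0.62, 0.231] pointing down, gripper open.
Joint ranges: [-176.03, 176.03], [-82.01, 121.73], [-58.28, 71.71], [-173.87, 95.51], [-174.79, -0.11], [-173.66, 173.66]. Speed limits (degrees/s): [136.94, 136.94, 172.46, 180, 180, 180].

INTERFACE

Orientations are given as a 3x3 rotation matrix whose columns are the frame's x, y, z axes.
In Python, from station import read_state, snapshot, camera_model, sign_off, trace, mark_of gives the robot as it stands. The module is installed in compiled form; this text tells all that it offers.
- The arm moves only by the tool arm_command, never from a script. Its arguments are lists of equal length, an entry for each row: "grip": the opening, from 0 (shut) to 1 (fully open); "offset": the shift along the tool's x, y, z in units of 0.025 m (1.0 is 0.025 m), a list of three; "rotation": the turn, a rotation vector about the tool's x, y, z in units of 0.5 rad (1.0 is 0.5 rad), a list of three. In form: {"grip": [grip, ...], "offset": [[x, y, z], ...], "rotation": [[rx, ry, rz], ...]}. A call has 1 to 10 rows; each row shifts and turns the commanded pose from where the row before left it, along the tool's axes as they then stand; what a row does not reach is not made up. A row lasts 1/12 s, in which the tool goes at most 41.7 mm and 7.16 degrees, less where a joint would pass 70% of its speed; a pose out of reach is approached as far as the arm can. A call with a number of a shift or a turn outside -1 to 1 is refused whole. A call with a gripper value outside its range is refused whole. The fingers move at their own pace and stop on an object; "force" is the grip in N (left out, the last holds). Time passes only in rows, so rows that do not move let the fingers close. It gives the time, the measured TCP pose, the force, the opening and the grip force at its end, in the units of the state.
- read_state(): the state, without advancing time (a new reading comes with each control period).
- snapshot(name): name is "scene" or "top" or "wrist"; returns the picture (480x640x3 uint8, blue, green, red); there is no depth.
- camera_model(name): a dict with "camera_matrix" (3x3 intrinsics, pixels), "k1" (the pictures are not rectified: a ray, as slopes to the right and down, at radius r is drawn at 1 + k1 r^2 times it, then the intrinsics apply), "R" (3x3) and "t" (3): a world point X has camera coordinates R X + t; the wrist camera has in their place "T_tool_cam" (4x4, takes a point from camera to tool coordinates, whose origin is the TCP and whose axes are the flange's). Camera axes: x right, y down, z forward; pixel columns grow to the right and rows downward; lengths in m; the calibration is good to about 2 mm. A picture is of the moment at which its call begins: read the wrist's pose just before it. camera_model takes no time and is no camera call.
- sign_off(): hands the job in; it is judged then, once.
Trained networks look in the newest picture that a camera, given by its name, has taken for a name from the list of things; names that differ only in an ending like _2 or _b are one class to them, and where a whole thing is asked for, a point or a joint stands for the part that bears it (a point fixed in the world has none). Each returns a list of dicts, best first, with "confidence" (0 to 1); they miss things now and then, are a little off and sometimes report something else, mostly with a low value. They report only what shows in the picture. A call takes as long as a camera call.
- trace(camera, thing): "region" (480x640 bool, what is visible of it) and "bbox" ([left, top, right, bottom] in pixels, round what is visible of it).
- mark_of(camera, thing): "at" ([column, row] in pixels: a listed point, or the origin of a listed thing).
The state is a dict: "time": time; "joint_pos": joint angles; "joint_vel": joint speeds; "joint_torque": joint torques, N m; "eef_pos": TCP position; "orientation": TCP orientation; "ft_force": force on the tool from outside, world axes, zero at the start; "torque": the same for the moment, N m; "opening": finger opening in m; "gripper_force": force on a finger pad.
Only numpy, scipy, OpenCV 4.12 (cv2) and the standard library are available. Lean on these libraries where they do the work, as an engineer would, in place of code of your own. Each camera call takes 0.05 s, during which the arm holds its last target. There are 200 camera calls.

TASK

The glue on the end caps of the small digital level has set, so take the level out of the tilted ratchet clamp. Squeeze the clamp's trigger lever against its thumb post to lift the pawl off the rack, draw the sliding jaw well back and leave it open; then slide the level out from under the fixed jaw's lip and lift it away. Set it down without dropping it in the empty tray, flat on its base and lengthwise, leaving the finished level, the dispenser, the swab cup and the hex key set where they are.

Things in the scene. Friction and masses are not known exactly. Their poses are not given: they have to be found in the camera images.
- clamp: Ratchet clamp screwed to the bench: base plate 125 x 212 x 8 mm, dark steel bed tilted 30 degrees, low edge to the robot's right, fixed jaw at the near end. Origin: centre of the base's underside, on the bench; z up, x level toward the bed's high edge, y along the jaw's slide, toward the fixed jaw. Behind it, from x = 0.66 m on, a shelf hangs 0.46 m over the bench: keep the wrist in front of it.
- bed_frame (a point): Centre of the bed's upper surface, 54 mm above the bench; bed 120 mm up the slope, 272 mm along the slide, 10 mm thick. Axes: x up the slope, y along the slide toward the fixed jaw, z square to the bed, leaning 30 degrees from vertical to the robot's right and a little toward it. Jaws, rack, post, lever and level are all centred on x = 0.
- fixed_jaw (a point): On the fixed jaw's clamping face, at its lip's underside: x = 0, y = 105, z = 36.5 mm in bed_frame. Jaw 40 mm wide (x), 18 mm thick behind the face, top at z = 44.5. Its lip reaches 8 mm from the face over the level's end (toward -y), 8 mm thick. Axes as bed_frame.
- pins (a point): Foot of the bed midway between the two stop pins that carry the level's lower long side: x = -18, y = 46 mm in bed_frame. The pins stand 42 mm to either side of it in y, radius 5, 15 mm high; between them, and all along the level's upper side, there is room for a finger. Axes as bed_frame.
- rack (a point): Middle of the toothed rack fixed on the bed under the sliding jaw, 16 mm wide, 74 mm long in y, tooth tips at z = 12 mm in bed_frame, 8 mm pitch. Axes as bed_frame.
- carriage (a joint): Slide of the moving jaw in m: 0 = clamped on the level, grows as it is drawn back toward the bed's -y; stop at 0.040. About 4 N friction; stays where left. Its pawl bites in the rack and blocks drawing back unless lifted; pushing toward the level is always free. To free the level it must go back over 17 mm (8 mm for each lip, and a little).
- jaw_face (a point): Foot of the sliding jaw's clamping face, on the bed's surface: x = 0, y = -13.4 mm minus the slide, z = 0 in bed_frame. The jaw is 40 mm wide (x), its body reaches 76 mm back (-y); top at z = 44.5; its lip reaches 8 mm from the face over the level (toward +y), underside at z = 36.5. Axes as bed_frame.
- post_grip (a point): Middle of the thumb post's face toward the level, where one finger presses toward -y: 16 mm behind jaw_face, z = 78 mm in bed_frame. Post fixed on the sliding jaw, 26 mm wide (x), 8 thick (y), from the jaw up to z = 92. Axes as bed_frame; moves with the jaw.
- lever_grip (a point): Middle of the outer (-y) face of the trigger lever's black ribbed pad, where the other finger presses toward +y. Pad 26 mm wide (x), 34 high. At rest 59 mm behind jaw_face, z = 77 in bed_frame, 43 mm from post_grip; squeezed home 26 mm from post_grip. Both stand clear above the jaw (z over 45).
- pawl (a joint): Turn of trigger lever and pawl in rad: about 0 = pawl in the rack (to 0.13 resting on a tooth), grows as the lever is squeezed toward the post; above 0.15 clear of the teeth; stop at 0.28. Return spring, 3 to 5 N at the pad: it must be held squeezed while the jaw slides, and drops back when let go. Pivot 46 mm behind jaw_face, z = 17.
- level: Small digital level: light grey bar with a dark display on top, 26 x 118 x 35 mm (x, y long, z), 0.11 to 0.23 kg. Starts flat on the bed between the jaws, y along the bed's y, ends under both lips. Origin: centre of its underside.
- level_done: A second, identical digital level (26 x 118 x 35 mm), already finished, lying lengthwise in one of the two trays; leave it alone. Origin: centre of its underside.
- tray_empty: The empty one of two equal black open trays fixed on the bench right of the clamp, 152 (x, long) x 92 (y) x 26 mm high, walls and floor 4 mm. It may be the nearer or the farther from the clamp. Origin: centre of its underside; z up.
- tray_done: The other tray, the same, with the finished level in it. Origin: centre of its underside, x along its length.
- dispenser: White push-top solvent dispenser standing behind the trays, diameter 62, 127 mm high; leave it alone. Origin: centre of its underside.
- cup: Steel cup of cotton swabs standing to the right of the trays, diameter 67, 72 mm high, swabs to 117 mm; leave it alone. Origin: centre of its underside.
- keys: Folding hex key set, red and black, 26 x 90 x 21 mm, lying between clamp and trays near the bench's front edge; leave it alone. Origin: centre of its underside.

How it is judged (in metres and radians):
On the way, in this order (a step that is already met when the one before it is completed fails the run):
1. the pawl is lifted clear of the rack (value of joint pawl above 0.15 rad), for 0.1 s.
2. the sliding jaw is drawn back at least 22 mm (value of joint carriage above 0.022 m), for 0.2 s.
3. the level is lifted out of the clamp, more than 50 mm off the bed (z of level in the frame of bed_frame above 0.05 m), for 0.1 s.
At the end, for the whole second after the job is handed in: The level lies at rest inside the empty tray, on its floor (underside within 5 mm of it), base down within 0.1 rad, its length along the tray's within 0.4 rad, its centre within 17 mm lengthwise and 32 mm sideways of the tray's; the sliding jaw is still drawn back more than 20 mm (x of level in the frame of tray_empty between -0.017 and 0.017 m and y of level in the frame of tray_empty between -0.032 and 0.032 m and z of level in the frame of tray_empty below 0.009 m and angle between level's own z axis and vertical below 0.1 rad and angle between the y axis of level and the x axis of tray_empty, either way round below 0.4 rad and linear speed of level below 0.02 m/s and value of joint carriage above 0.02 m); the robot touches nothing.
It fails at once if the finished level is disturbed (moved more than 15 mm) (distance of level_done from where it was at the start of the episode above 0.015 m).
It fails at once if the dispenser is disturbed (moved more than 15 mm) (distance of dispenser from where it was at the start of the episode above 0.015 m).
It fails at once if the swab cup is disturbed (moved more than 15 mm) (distance of cup from where it was at the start of the episode above 0.015 m).
It fails at once if the hex key set is disturbed (moved more than 15 mm) (distance of keys from where it was at the start of the episode above 0.015 m).
It fails at once if the level is dropped (moves faster than 0.5 m/s with no finger on it) (linear speed of level above 0.5 m/s and contact force between level and the fingers below 0.05 N).
It also fails if it takes over 54 s, if anything falls off the work surface, if the arm or the gripper's body presses on something with over 40 N, if the wrist force passes 120 N, or if a joint passes its speed limit or range.

## Working session

There is one attempt and no reset: what is moved stays moved. The work goes in short steps, Python scripts to look and compute and a tool call to move; the robot and the scene stay as the last step left them, time stands still between calls to the robot, and variables do not carry over. Pictures are saved under pics/ and viewed, at most 10 in all, crops included, and the job is handed in when it is done.

Besides the shell and the picture viewer there is one more tool, called after "Call:" by a JSON object that holds its "op" and its "data", one argument or row to a line. arm_command: Moves the arm, as the interface text tells. Its arguments: {"type":"object","properties":{"grip":{"type":"array"},"offset":{"type":"array"},"rotation":{"type":"array"},"force":{"type":"number"}},"required":["grip","offset","rotation"]}

```bash
mkdir -p pics; cat > h.py <<'E'
import numpy as np, cv2
from station import *
def norm(name,uv):
    c=camera_model(name);K=np.array(c["camera_matrix"]);k1=c["k1"]
    p=np.array([(uv[0]-K[0,2])/K[0,0],(uv[1]-K[1,2])/K[1,1]]);q=p.copy()
    for _ in range(30): q=p/(1+k1*(q@q))
    return q
def proj(name,X,cam=None):
    c=camera_model(name);K=np.array(c["camera_matrix"]);R,t=cam if cam else (np.array(c["R"]),np.array(c["t"]))
    y=R@X+t;s=y[:2]/y[2];s=s*(1+c["k1"]*(s@s));return np.array([K[0,0]*s[0]+K[0,2],K[1,1]*s[1]+K[1,2]])
def ray(name,uv):
    c=camera_model(name);q=norm(name,uv)
    R=np.array(c["R"]);t=np.array(c["t"]);d=R.T@np.r_[q,1];return -R.T@t,d/np.linalg.norm(d)
def tri(rays):
    A=np.zeros((3,3));b=np.zeros(3)
    for o,d in rays:
        P=np.eye(3)-np.outer(d,d);A+=P;b+=P@o
    X=np.linalg.solve(A,b);return X,[float(np.linalg.norm((np.eye(3)-np.outer(d,d))@(X-o))) for o,d in rays]
def onz(r,z):
    o,d=r;return o+d*(z-o[2])/d[2]
E
python3 - <<'E'
from h import *
np.set_printoptions(precision=4,suppress=True)
for n in ("scene","top"): cv2.imwrite(f"pics/{n}0.png",snapshot(n)); print(n,"cam",ray(n,(320,240)))
for th in ["clamp","bed_frame","fixed_jaw","pins","rack","jaw_face","post_grip","lever_grip","level","level_done","tray_empty","tray_done","dispenser","cup","keys"]:
    rs=[];o=[]
    for n in ("scene","top"):
        m=mark_of(n,th); o.append([(np.round(a["at"],1).tolist(),round(a["confidence"],2)) for a in m[:2]])
        if m: rs.append(ray(n,m[0]["at"]))
    print(th,o,*(tri(rs) if len(rs)==2 else []))
print(read_state())
E
```

```text
scene cam (array([-0.2516,  0.6585,  0.8342]), array([ 0.5617, -0.6415, -0.5225]))
top cam (array([ 0.4364, -0.2651,  1.1322]), array([ 0.1179, -0.0303, -0.9926]))
clamp [[([279.1, 302.0], 0.63), ([282.5, 323.1], 0.56)], [([202.3, 289.2], 0.65)]] [ 0.4749 -0.0501  0.0584] [0.0077725087157796404, 0.007772508715779648]
bed_frame [[([280.1, 307.6], 0.83), ([340.5, 264.4], 0.67)], [([198.2, 283.6], 0.93)]] [ 0.4801 -0.045   0.0452] [0.0012377197033467439, 0.0012377197033468855]
fixed_jaw [[([292.1, 326.6], 0.81)], [([166.0, 332.0], 0.83)]] [0.3851 0.0143 0.0816] [0.00042152104829819585, 0.0004215210482982711]
pins [[([288.5, 323.1], 0.89)], [([187.6, 308.8], 0.77), ([179.0, 305.1], 0.72)]] [ 0.4301 -0.0212  0.0441] [0.0005250194908829284, 0.00052501949088291]
rack [[([274.0, 271.8], 0.83)], [([228.2, 250.4], 0.84)]] [ 0.5499 -0.1076  0.0729] [0.005499159973364144, 0.005499159973364066]
jaw_face [[([365.9, 243.3], 0.49)], [([203.2, 281.4], 0.74), ([387.8, 247.7], 0.33)]] [ 0.4128 -0.1282  0.2138] [0.07606407468908817, 0.07606407468908817]
post_grip [[([294.8, 267.9], 0.87), ([292.6, 257.4
[... 963 characters left out ...]
973]
cup [[], [([437.9, 236.5], 0.67), ([180.5, 304.6], 0.37)]]
keys [[], [([268.6, 308.5], 0.83), ([338.9, 183.3], 0.63)]]
{'time': 1.6, 'joint_pos': array([-50.2993,  20.5471,   0.6828,  -0.0023, -70.1356, -16.5082]), 'joint_vel': array([ 0.1318,  0.0741,  0.0999,  0.0571, -0.0178, -0.0724]), 'joint_torque': array([  0.0003, -58.2967,  29.3668,   6.9423,  -0.0006,  -0.0001]), 'eef_pos': array([ 0.2658, -0.6204,  0.2313]), 'orientation': array([[-0.9192, -0.3938,  0.    ],
       [-0.3938,  0.9192,  0.    ],
       [-0.    ,  0.    , -1.    ]]), 'ft_force': array([ 0.0577, -0.0847, -1.1599]), 'torque': array([ 0.0146,  0.0343, -0.0077]), 'gripper_force': 0.0, 'opening': 0.08534130619436286}
```

View pics/scene0.png

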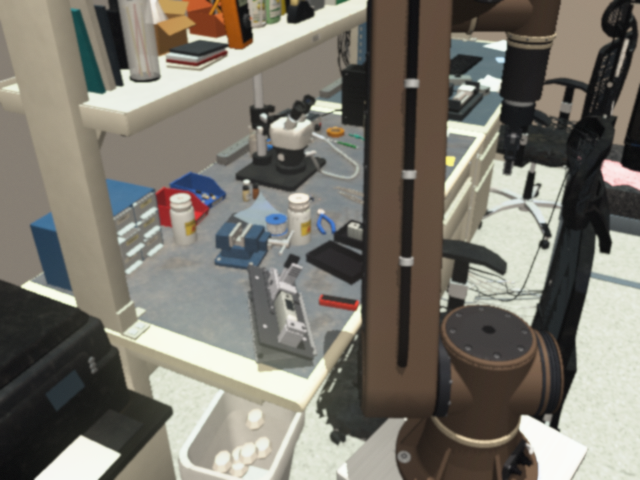

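View pics/top0.png

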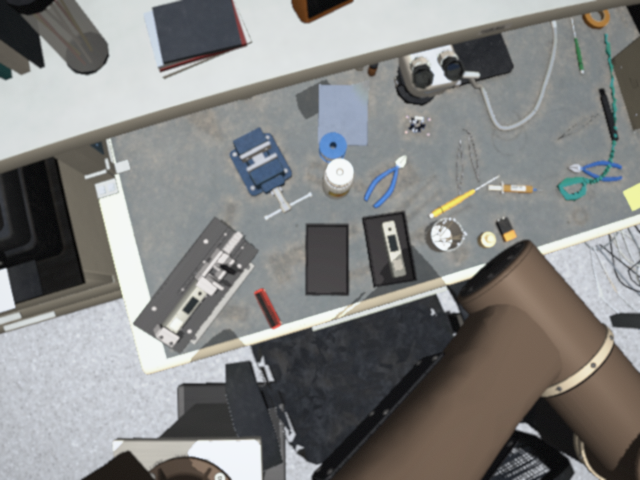

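The scene shows the clamp at about (280,310) and the empty tray at (338,262). The top view shows the clamp's bed from about (225,225) to (155,345), with the jaws at about (225,265) and (165,332). The empty tray is the nearer one at (327,259), and the finished level is in the other at (391,248). The keys are at (267,308) and the cup is at (445,234). Next I fit the poses.

```bash
cat >> h.py <<'E'
BP={"bed_frame":(0,0,0),"fixed_jaw":(0,105,36.5),"pins":(-18,46,0),"jaw_face":(0,-13.4,0),"post_grip":(0,-29.4,78),"lever_grip":(0,-72.4,77)}
def bedpose(p):
    x,y,a=p;c,s=np.cos(a),np.sin(a);Rz=np.array([[c,-s,0],[s,c,0],[0,0,1]])
    b=np.radians(-30);Ry=np.array([[np.cos(b),0,np.sin(b)],[0,1,0],[-np.sin(b),0,np.cos(b)]])
    Ry=np.array([[np.cos(b),0,np.sin(b)],[0,1,0],[-np.sin(b),0,np.cos(b)]])
    return Rz@Ry,np.array([x,y,0.054])
def wcam(st):
    T=np.array(camera_model("wrist")["T_tool_cam"]);G=np.eye(4);G[:3,:3]=st["orientation"];G[:3,3]=st["eef_pos"]
    W=np.linalg.inv(G@T);return W[:3,:3],W[:3,3]
E
python3 - <<'E'
from h import *
from scipy.optimize import least_squares
np.set_printoptions(precision=4,suppress=True)
obs=[]
for n in ("scene","top"):
    snapshot(n)
    for th in BP:
        for a in mark_of(n,th)[:1]: obs.append((n,th,np.array(a["at"])))
def f(p,rz=False):
    R,t=bedpose(p);o=[]
    for n,th,u in obs: o+=list(proj(n,R@(np.array(BP[th])/1000)+t)-u)
    return np.array(o)
s=least_squares(f,[.478,-.044,np.radians(58)],loss="soft_l1",f_scale=1.5)
R,t=bedpose(s.x);print(s.x,np.degrees(s.x[2]));print(R)
for (n,th,u),r in zip(obs,f(s.x).reshape(-1,2)): print(n,th,u,r)
for n in ("scene","top"):
  for th in ("tray_empty","tray_done"):
    for r in trace(n,th)[:2]:
        k=cv2.findContours(r["region"].astype(np.uint8),0,2)[0];k=max(k,key=cv2.contourArea)
        rect=cv2.minAreaRect(k);print(n,th,round(r["confidence"],2),r["bbox"],rect)
        if n=="top":
            B=cv2.boxPoints(rect);X=np.array([onz(ray(n,b),.026)[:2] for b in B]);e=[X[1]-X[0],X[2]-X[1]]
            print(X.mean(0),[np.linalg.norm(v) for v in e],[np.degrees(np.arctan2(v[1],v[0])) for v in e])
print(camera_model("wrist")["T_tool_cam"],camera_model("wrist")["camera_matrix"])
E
```

```text
[ 0.4761 -0.0408  0.8692] 49.79952485119987
[[ 0.559  -0.7638 -0.3227]
 [ 0.6615  0.6455 -0.3819]
 [ 0.5     0.      0.866 ]]
scene bed_frame [279.5 309. ] [-0.1523 -3.0922]
scene fixed_jaw [291.2 324.9] [1.8592 0.0236]
scene pins [290.  323.5] [-0.9167 -1.3216]
scene jaw_face [275.3 307.2] [ 3.4663 -5.1018]
scene post_grip [297.3 273.5] [-2.0841 -3.1868]
scene lever_grip [289.8 262. ] [ 2.9164 -2.3671]
top bed_frame [198.5 287.9] [-2.7793 -1.9902]
top fixed_jaw [167.2 329.2] [-1.2232  3.211 ]
top pins [188.1 309.4] [ 0.1441 -1.2094]
top jaw_face [200.4 279.6] [-0.5271  1.2192]
top post_grip [213.7 286. ] [-0.0164 -0.3756]
top lever_grip [229.8 265.5] [-2.0366  2.5612]
scene tray_empty 0.64 [306.3, 240.1, 361.6, 283.9] ((335.79998779296875, 259.9000244140625), (59.479408264160156, 32.199378967285156), 26.56505012512207)
scene tray_done 0.98 [331.2, 220.6, 360.7, 249.6] ((345.94891357421875, 238.1094970703125), (29.38990020751953, 24.947240829467773), 70.01689147949219)
scene tray_done 0.23 [246.5, 256.0, 317.0, 363.0] ((279.7115783691406, 310.7355651855469), (107.9891128540039, 53.88320541381836), 82.32103729248047)
top tray_empty 0.75 [305.4, 223.0, 347.2, 298.1] ((326.5, 258.5), (71.0, 43.0), 90.0)
[ 0.5287 -0.3116] [np.float64(0.091493063305108), np.float64(0.15061091354551598)] [np.float64(-91.3453847820718), np.float64(178.10423934605822)]
top tray_done 0.76 [360.7, 212.5, 418.4, 288.2] ((389.10736083984375, 248.63067626953125), (72.42639923095703, 44.592674255371094), 80.34010314941406)
[ 0.5463 -0.4454] [np.float64(0.09653436506660541), np.float64(0.15498206405870274)] [np.float64(-81.52815886672394), np.float64(-172.91497085810207)]
[[-0.0005 -0.9502 -0.3117  0.0777]
 [ 1.     -0.0009  0.0011 -0.0005]
 [-0.0013 -0.3117  0.9502 -0.1423]
 [ 0.      0.      0.      1.    ]] [[377.9659   0.     322.5888]
 [  0.     377.9659 233.7638]
 [  0.       0.       1.    ]]
```

```bash
cat >> h.py <<'E'
from scipy.spatial.transform import Rotation as Ro
import sys
P=[0.4761,-0.0408,0.8692]
def A(p=None):
    R,t=bedpose(p or P);return R@np.array([[-1,0,0],[0,1,0],[0,0,-1]]).T,R,t
def plan(Rg,pg,rot_first=False):
    s=read_state();R0=np.array(s["orientation"]);p0=np.array(s["eef_pos"])
    rv=Ro.from_matrix(R0.T@Rg).as_rotvec()
    d0=R0.T@(pg-p0)/.025;d1=Rg.T@(pg-p0)/.025
    n=int(np.ceil(np.abs(rv).max()/.122)); 
    print("t",s["time"],"rv units",np.round(rv/.5,3),"rows",n,"each",np.round(rv/.5/max(n,1),4))
    print("shift old axes",np.round(d0,2),"new axes",np.round(d1,2),"grip",s["opening"],"F",np.round(s["ft_force"],1))
E
python3 - <<'E'
from h import *
Rg,R,t=A(); plan(Rg,t+R@np.array([0,-.03,.19])); print(Rg, t+R@np.array([0,-.03,.19]))
E
```

```text
t 2.5 rv units [-0.243 -1.028 -0.907] rows 5 each [-0.0486 -0.2056 -0.1815]
shift old axes [-14.    15.22   0.51] new axes [-16.49   7.34  10.11] grip 0.08583955162069415 F [-0.6 -0.6 -0.6]
[[-0.55896553 -0.76381283  0.3227189 ]
 [-0.66148132  0.6454378   0.38190642]
 [-0.5         0.         -0.8660254 ]] [ 0.43769779 -0.13272535  0.21854483]
```

Call:
{"op": "arm_command", "data": {
  "grip": [1,1,1,1,1,1,1,1,1,1],
  "offset": [
    [-0.875,0.95,0],
    [-0.875,0.95,0],
    [-0.875,0.95,0],
    [-0.875,0.95,0],
    [-0.875,0.95,0],
    [-0.875,0.95,0],
    [-0.875,0.95,0],
    [-0.875,0.95,0],
    [-0.875,0.95,0],
    [-0.875,0.95,0]
  ],
  "rotation": [
    [0,0,0],
    [0,0,0],
    [0,0,0],
    [0,0,0],
    [0,0,0],
    [0,0,0],
    [0,0,0],
    [0,0,0],
    [0,0,0],
    [0,0,0]
  ]
}}

```text
time: 3.33
eef_pos: [0.3736, -0.3146, 0.2316]
orientation: [[-0.919, -0.394, 0.001], [-0.394, 0.919, -0.0], [-0.001, -0.0, -1.0]]
ft_force: [1.5, -1.0, 1.0]
opening: 0.0852
gripper_force: 0.0
```

Call:
{"op": "arm_command", "data": {
  "grip": [1,1,1,1,1,1,1,1,1,1],
  "offset": [
    [0,0,0],
    [0,0,0],
    [0,0,0],
    [0,0,0],
    [0,0,0],
    [0,0,0],
    [-0.875,0.95,0],
    [-0.875,0.95,0],
    [-0.875,0.95,0],
    [0,0,0]
  ],
  "rotation": [
    [-0.0405,-0.1713,-0.1512],
    [-0.0405,-0.1713,-0.1512],
    [-0.0405,-0.1713,-0.1512],
    [-0.0405,-0.1713,-0.1512],
    [-0.0405,-0.1713,-0.1512],
    [-0.0405,-0.1713,-0.1512],
    [0,0,0],
    [0,0,0],
    [0,0,0],
    [0,0,0]
  ]
}}

```text
time: 4.17
eef_pos: [0.355, -0.2241, 0.2662]
orientation: [[-0.561, -0.762, 0.324], [-0.661, 0.648, 0.379], [-0.498, -0.002, -0.867]]
ft_force: [-0.3, 0.2, -0.1]
opening: 0.085
gripper_force: 0.0
```

```bash
cat >> h.py <<'E'
import json,os
def wobs(tag,things=BP):
    s=read_state();im=snapshot("wrist");cv2.imwrite(f"pics/{tag}.png",im)
    c=wcam(s);o=json.load(open("obs.json")) if os.path.exists("obs.json") else []
    for th in things:
        for a in mark_of("wrist",th)[:1]:
            if a["confidence"]>.45: o.append([th,list(map(float,a["at"])),c[0].tolist(),c[1].tolist(),a["confidence"]])
    json.dump(o,open("obs.json","w"));return o
def fit(o,p0=P,extra=None):
    from scipy.optimize import least_squares
    BQ=dict(BP); 
    def f(p):
        R,t=bedpose(p);return np.concatenate([proj("wrist",R@(np.array(BQ[a])/1000)+t,(np.array(c),np.array(d)))-u for a,u,c,d,_ in o])
    s=least_squares(f,p0,loss="soft_l1",f_scale=2)
    print("fit",s.x,np.degrees(s.x[2]))
    for a,r in zip(o,f(s.x).reshape(-1,2)): print(a[0],np.round(a[1]),round(a[4],2),np.round(r,1))
    return s.x
E
python3 - <<'E'
from h import *
fit(wobs("w1"))
Rg,R,t=A(); plan(Rg,t+R@np.array([0,-.03,.19]))
E
```

```text
fit [ 0.47894914 -0.04073071  0.8953861 ] 51.30184451726994
bed_frame [438. 261.] 0.67 [-94.8 -11.6]
fixed_jaw [439. 260.] 0.8 [-1.8 -0.8]
pins [379. 234.] 0.67 [2.8 1.2]
jaw_face [332. 251.] 0.94 [ 0.3 -0.9]
post_grip [318. 275.] 0.89 [-0.3  2. ]
lever_grip [275. 277.] 0.92 [2.2 0.4]
t 4.5167 rv units [ 0.001 -0.007 -0.008] rows 1 each [ 0.0006 -0.0071 -0.0077]
shift old axes [-3.43 -0.05  4.04] new axes [-3.42 -0.07  4.05] grip 0.08535598891358916 F [-0.9  0.3  0.3]
```

View pics/w1.png

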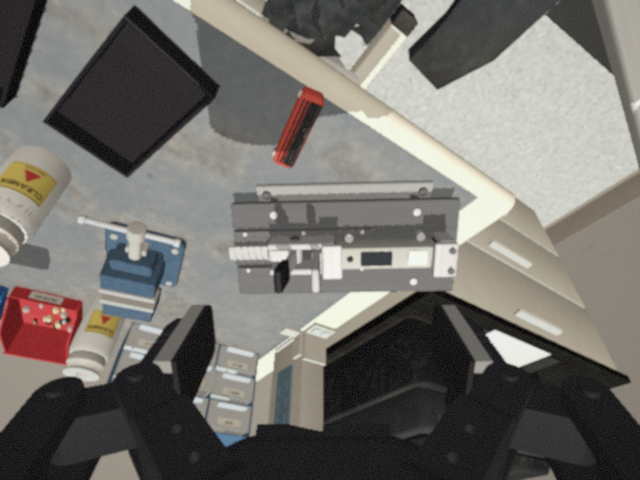

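The wrist view shows the level lying between the jaws, with the display at (375,258). The lever pad is at (280,278), the post at (318,272), and the empty tray at (130,90). The marks fit to within 3 px. I move in and measure again.

```bash
sed -i 's/^P=.*/P=[0.479,-0.0407,0.8954]/' h.py; python3 - <<'E'
from h import *
Rg,R,t=A(); plan(Rg,t+R@np.array([0,-.0424,.16]))
E
```

```text
t 4.5167 rv units [-0.026 -0.007 -0.053] rows 1 each [-0.0255 -0.007  -0.0531]
shift old axes [-3.55 -0.72  5.3 ] new axes [-3.51 -0.88  5.3 ] grip 0.08535598891358916 F [-0.9  0.3  0.3]
```

Call:
{"op": "arm_command", "data": {
  "grip": [1,1,1,1,1,1,1,1],
  "offset": [
    [0,0,0],
    [-0.585,-0.147,0.883],
    [-0.585,-0.147,0.883],
    [-0.585,-0.147,0.883],
    [-0.585,-0.147,0.883],
    [-0.585,-0.147,0.883],
    [-0.585,-0.147,0.883],
    [0,0,0]
  ],
  "rotation": [
    [-0.026,-0.007,-0.053],
    [0,0,0],
    [0,0,0],
    [0,0,0],
    [0,0,0],
    [0,0,0],
    [0,0,0],
    [0,0,0]
  ]
}}

```text
time: 5.18
eef_pos: [0.4631, -0.1269, 0.1903]
orientation: [[-0.542, -0.781, 0.309], [-0.676, 0.624, 0.392], [-0.5, 0.004, -0.866]]
ft_force: [-0.1, 0.1, -0.4]
opening: 0.0851
gripper_force: 0.0
```

```bash
python3 - <<'E'
from h import *
o=wobs("w2"); o=[a for a in o if a[0]!="bed_frame"]
p=fit(o); fit(o[5:])
p=list(p);Rg,R,t=A(p); plan(Rg,t+R@np.array([0,-.0424,.057]))
print(R.T@(np.array(read_state()["eef_pos"])-t))
E
```

```text
fit [ 0.47707853 -0.041947    0.88713588] 50.829142043445735
fixed_jaw [439. 260.] 0.8 [-0.8 -1.5]
pins [379. 234.] 0.67 [3.6 0.2]
jaw_face [332. 251.] 0.94 [ 0.9 -2. ]
post_grip [318. 275.] 0.89 [0.6 0.6]
lever_grip [275. 277.] 0.92 [ 2.9 -1.2]
fixed_jaw [531. 220.] 0.96 [-4.   0.2]
pins [431. 186.] 0.78 [ 3.6 -0.4]
post_grip [350. 238.] 0.89 [-4.6  1.3]
lever_grip [276. 238.] 0.68 [-0.3 -0.3]
fit [ 0.47584615 -0.04141218  0.88782503] 50.86862703040851
fixed_jaw [531. 220.] 0.96 [-2.1 -0.2]
pins [431. 186.] 0.78 [ 5.3 -0.8]
post_grip [350. 238.] 0.89 [-2.5  0.9]
lever_grip [276. 238.] 0.68 [ 1.8 -0.6]
t 5.5333 rv units [0.005 0.    0.015] rows 1 each [0.0051 0.0005 0.0146]
shift old axes [0.09 0.05 4.11] new axes [0.09 0.06 4.11] grip 0.08533730097452297 F [-0.9 -0.   1. ]
[ 0.00235177 -0.04386699  0.15977243]
```

View pics/w2.png

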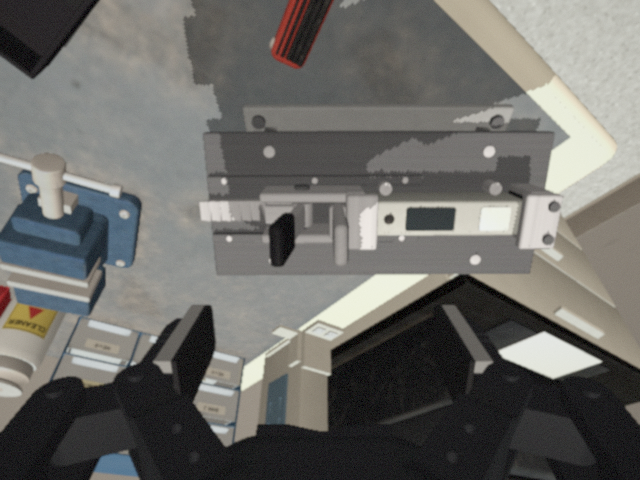

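The lever pad is at (280,238) and the post at (342,240), and the fingers stand either side of them. I descend and squeeze.

Call:
{"op": "arm_command", "data": {
  "grip": [1,1,1,1,1,1,1,1],
  "offset": [
    [0.09,0.06,0],
    [0,0,0.7],
    [0,0,0.7],
    [0,0,0.7],
    [0,0,0.7],
    [0,0,0.7],
    [0,0,0.65],
    [0,0,0]
  ],
  "rotation": [
    [0.005,0,0.015],
    [0,0,0],
    [0,0,0],
    [0,0,0],
    [0,0,0],
    [0,0,0],
    [0,0,0],
    [0,0,0]
  ]
}}

```text
time: 6.2
eef_pos: [0.4913, -0.0887, 0.0999]
orientation: [[-0.549, -0.775, 0.312], [-0.67, 0.632, 0.39], [-0.499, 0.004, -0.866]]
ft_force: [-0.5, 0.3, 0.2]
opening: 0.0857
gripper_force: 0.0
```

Call:
{"op": "arm_command", "data": {
  "grip": [0.6,0.5,0.4,0.3,0.25,0.2,0.2,0.2,0.2,0.2],
  "offset": [
    [0,0,0],
    [0,0,0],
    [0,0,0],
    [0,0,0],
    [0,0,0],
    [0,0,0],
    [0,0,0],
    [0,0,0],
    [0,0,0],
    [0,0,0]
  ],
  "rotation": [
    [0,0,0],
    [0,0,0],
    [0,0,0],
    [0,0,0],
    [0,0,0],
    [0,0,0],
    [0,0,0],
    [0,0,0],
    [0,0,0],
    [0,0,0]
  ],
  "force": 25
}}

```text
time: 7.03
eef_pos: [0.493, -0.0904, 0.1038]
orientation: [[-0.545, -0.776, 0.317], [-0.672, 0.631, 0.387], [-0.501, -0.002, -0.866]]
ft_force: [-2.3, -3.3, 9.7]
opening: 0.0269
gripper_force: 24.3
```

```bash
sed -i 's/^P=.*/P=[0.477,-0.042,0.8871]/' h.py; python3 - <<'E'
from h import *
Rg,R,t=A(); s=read_state();print(R.T@(s["eef_pos"]-t),R.T@s["ft_force"],s["gripper_force"],s["opening"])
E
```

```text
[ 0.00118009 -0.04296715  0.0568061 ] [ 1.40362042 -0.29426851 10.42602674] 24.3067559102019 0.02686053304086168
```

Call:
{"op": "arm_command", "data": {
  "grip": [0.2,0.2,0.2,0.2,0.2,0.2,0.2,0.2],
  "offset": [
    [0,0,-0.1],
    [0,-0.2,0],
    [0,-0.2,0],
    [0,-0.2,0],
    [0,-0.2,0],
    [0,-0.2,0],
    [0,-0.2,0],
    [0,0,0]
  ],
  "rotation": [
    [0,0,0],
    [0,0,0],
    [0,0,0],
    [0,0,0],
    [0,0,0],
    [0,0,0],
    [0,0,0],
    [0,0,0]
  ]
}}

```text
time: 7.7
eef_pos: [0.5146, -0.108, 0.1042]
orientation: [[-0.547, -0.776, 0.314], [-0.671, 0.63, 0.391], [-0.501, 0.003, -0.865]]
ft_force: [3.1, 5.5, -2.8]
opening: 0.0269
gripper_force: 30.8
```

```bash
python3 - <<'E'
from h import *
Rg,R,t=A(); s=read_state();print(R.T@(s["eef_pos"]-t),R.T@s["ft_force"],s["gripper_force"],s["opening"])
E
```

```text
[ 0.00136689 -0.07087887  0.05719836] [ 3.98608476  1.06686485 -5.47779757] 30.837917680180453 0.02692743068768541
```

Call:
{"op": "arm_command", "data": {
  "grip": [0.2,0.2,0.2,0.2],
  "offset": [
    [0,-0.15,0],
    [0,-0.15,0],
    [0,0,0],
    [0,0,0]
  ],
  "rotation": [
    [0,0,0],
    [0,0,0],
    [0,0,0],
    [0,0,0]
  ]
}}

```text
time: 8.03
eef_pos: [0.5202, -0.1125, 0.1042]
orientation: [[-0.547, -0.776, 0.314], [-0.67, 0.631, 0.391], [-0.502, 0.003, -0.865]]
ft_force: [3.6, 5.8, -4.3]
opening: 0.0266
gripper_force: 30.9
```

```bash
python3 - <<'E'
from h import *
Rg,R,t=A(); s=read_state();print(s["time"],R.T@(s["eef_pos"]-t),R.T@s["ft_force"],s["gripper_force"],s["opening"])
E
```

```text
8.0333 [ 0.00145475 -0.07803012  0.05716095] [ 3.7357592   0.88512007 -7.1296291 ] 30.86499442861168 0.026647412733036127
```

Call:
{"op": "arm_command", "data": {
  "grip": [0.4,0.6,0.8,0.9,0.9,0.9,0.9,0.9,0.9,0.9],
  "offset": [
    [0,0,0],
    [0,0,0],
    [0,0,0],
    [0,0,0],
    [0,0,0],
    [0,0,-0.8],
    [0,0,-0.9],
    [0,0,-0.9],
    [0,0,-0.9],
    [0,0,-0.5]
  ],
  "rotation": [
    [0,0,0],
    [0,0,0],
    [0,0,0],
    [0,0,0],
    [0,0,0],
    [0,0,0],
    [0,0,0],
    [0,0,0],
    [0,0,0],
    [0,0,0]
  ]
}}

```text
time: 8.87
eef_pos: [0.4888, -0.154, 0.1932]
orientation: [[-0.546, -0.776, 0.317], [-0.672, 0.631, 0.387], [-0.5, -0.001, -0.866]]
ft_force: [-0.3, -0.3, -0.3]
opening: 0.0771
gripper_force: 0.0
```

```bash
rm obs.json; python3 - <<'E'
from h import *
Rg,R,t=A(); s=read_state();print(s["time"],R.T@(s["eef_pos"]-t))
o=wobs("w3"); fit([a for a in o if a[0] in("fixed_jaw","pins")])
c=wcam(s)
for y in(-40,-47): print(proj("wrist",R@np.array([0,(y)/1e3,0])+t,c))
R2=np.c_[-R[:,1],R[:,0],-R[:,2]]   # y_t=+bx, z_t=-bz, x_t=y x z
R2[:,0]=np.cross(R2[:,1],R2[:,2]); print(np.linalg.det(R2))
plan(R2,t+R@np.array([0,.046,.13]))
print([ (a[0],a[1]) for a in o], s["joint_pos"])
E
```

```text
8.8667 [ 0.0008444  -0.07988116  0.16024243]
fit [ 0.47537608 -0.04333548  0.87897221] 50.36139767697558
fixed_jaw [580. 222.] 0.79 [-3.2 -1.4]
pins [476. 185.] 0.65 [4.7 0.7]
[372.86742629 209.03749571]
[364.36769649 209.03009237]
1.0
t 9.2167 rv units [ 0.004 -0.005  3.141] rows 13 each [ 0.0003 -0.0004  0.2416]
shift old axes [0.01 4.99 1.09] new axes [ 5.   -0.01  1.07] grip 0.0770347447101448 F [ 0.1  0.1 -0.6]
[('fixed_jaw', [579.5, 222.0]), ('pins', [476.2, 185.4]), ('post_grip', [353.0, 239.9]), ('lever_grip', [288.3, 240.0])] [-19.08335992   6.13946194 -17.36939415 -32.91826494 -59.76375452
  -4.77184769]
```

View pics/w3.png

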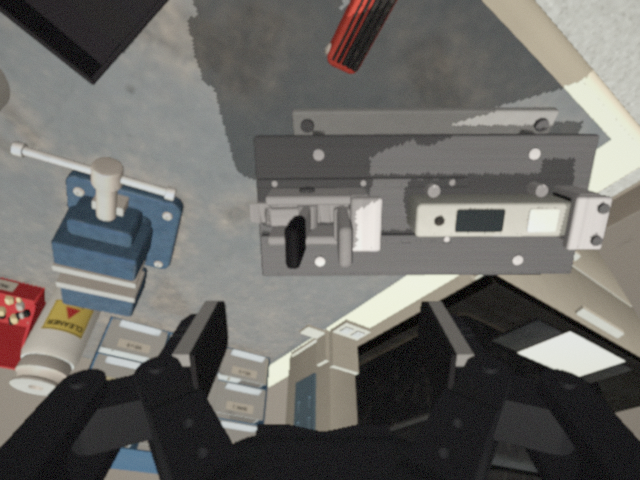

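The jaw is back about 35 mm: its face is at (382,225) and the level's end at (416,215), so there is a clear gap. Next I turn over the level to grasp it.

Call:
{"op": "arm_command", "data": {
  "grip": [0.7,0.7,0.7,0.7,0.7,0.7,0.7,0.7,0.7,0.7],
  "offset": [
    [0,0.9,0],
    [0,0.9,0],
    [0,0.9,0],
    [0,0.9,0],
    [0,0.9,0],
    [0,0.49,0],
    [0,0,0],
    [0,0,0],
    [0,0,0],
    [0,0,0]
  ],
  "rotation": [
    [0,0,0],
    [0,0,0],
    [0,0,0],
    [0,0,0],
    [0,0,0],
    [0,0,0.2416],
    [0,0,0.2416],
    [0,0,0.2416],
    [0,0,0.2416],
    [0,0,0.2416]
  ]
}}

```text
time: 10.05
eef_pos: [0.392, -0.0738, 0.1904]
orientation: [[-0.893, -0.323, 0.314], [-0.19, 0.902, 0.389], [-0.409, 0.288, -0.866]]
ft_force: [0.7, -0.2, 0.4]
opening: 0.0596
gripper_force: 0.0
```

Call:
{"op": "arm_command", "data": {
  "grip": [0.7,0.7,0.7,0.7,0.7,0.7,0.7,0.7,0.7],
  "offset": [
    [0,0,0],
    [0,0,0],
    [0,0,0],
    [0,0,0],
    [0,0,0],
    [0,0,0],
    [0,0,0],
    [0,0,0],
    [0,0,0]
  ],
  "rotation": [
    [0,0,0.2416],
    [0,0,0.2416],
    [0,0,0.2416],
    [0,0,0.2416],
    [0,0,0.2416],
    [0,0,0.2416],
    [0,0,0.2416],
    [0,0,0.2416],
    [0,0,0]
  ]
}}

```text
time: 10.8
eef_pos: [0.3921, -0.0739, 0.1903]
orientation: [[-0.773, 0.551, 0.314], [0.634, 0.668, 0.389], [0.005, 0.5, -0.866]]
ft_force: [0.4, 0.3, 0.1]
opening: 0.0593
gripper_force: 0.0
```

```bash
python3 - <<'E'
from h import *
Rg,R,t=A(); s=read_state();print(s["time"],R.T@(s["eef_pos"]-t),s["joint_pos"])
c=wcam(s); im=snapshot("wrist")
for th in ("level","pins","fixed_jaw"):
    m=mark_of("wrist",th)[:1];print(th,[(a["at"],a["confidence"]) for a in m], proj("wrist",R@np.array({"level":(0,.046,0),"pins":(-.018,.046,0),"fixed_jaw":(0,.105,.0365)}[th])+t,c))
def dot(u,col): cv2.circle(im,tuple(int(v) for v in u),3,col,-1)
for x in(-.013,.013):
  for y in(-.0134,.1046): dot(proj("wrist",R@np.array([x,y,.035])+t,c),(0,0,255))
for d in(-.042,.042): dot(proj("wrist",R@np.array([-.018,.046+d,.015])+t,c),(0,255,0))
cv2.imwrite("pics/w4.png",im)
R2=np.c_[R[:,1],R[:,0],-R[:,2]]
plan(R2,t+R@np.array([0,.046,.006]))
E
```

```text
10.8 [0.00025258 0.0457004  0.15722621] [ -11.13256257   -6.6236763   -30.65987112  -32.41825967  -55.58196718
 -102.06793681]
level [([318.9, 212.0], 0.87)] [320.51645515 211.47866987]
pins [([291.8, 210.2], 0.64)] [298.45710914 211.61224385]
fixed_jaw [([320.6, 139.8], 0.82)] [319.56017585 140.60903527]
t 11.0 rv units [-0.    -0.004  0.009] rows 1 each [-0.0002 -0.0036  0.0088]
shift old axes [ 0.01 -0.02  6.07] new axes [ 0.02 -0.02  6.07] grip 0.060005534578104126 F [0.2 0.3 0.2]
```

View pics/w4.png

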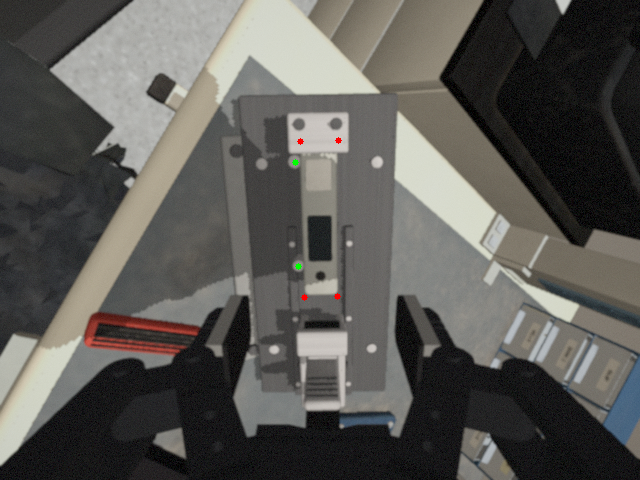

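The projected corners and pins agree with the picture. Thin strips flank the bed at columns 292 and 348, starting at row 228, so I check how far they reach before descending.

```bash
python3 - <<'E'
from h import *
Rg,R,t=A(); c=wcam(read_state()); q=norm("wrist",(292,228)),norm("wrist",(348,228)),norm("wrist",(292,245)),norm("wrist",(348,245))
o=-c[0].T@c[1]
for a in q:
    d=R.T@(c[0].T@np.r_[a,1]);ob=R.T@(o-t)
    for z in(0,.006): print(z,(ob+d*(z-ob[2])/d[2])[:2])
E
```

```text
0 [-0.02339718  0.0312626 ]
0.006 [-0.02289745  0.03311529]
0 [0.02299806 0.03141195]
0.006 [0.02256747 0.03326165]
0 [-0.0237221   0.01630593]
0.006 [-0.02321585  0.01845854]
0 [0.02335945 0.01645737]
0.006 [0.02292161 0.01860694]
```

Call:
{"op": "arm_command", "data": {
  "grip": [0.65,0.65,0.65,0.65,0.65,0.65,0.65,0.65,0.65,0.65],
  "offset": [
    [0.25,-0.02,0],
    [0,0,0.8],
    [0,0,0.8],
    [0,0,0.8],
    [0,0,0.8],
    [0,0,0.8],
    [0,0,0.8],
    [0,0,0.8],
    [0,0,0.4],
    [0,0,0]
  ],
  "rotation": [
    [0,-0.004,0.009],
    [0,0,0],
    [0,0,0],
    [0,0,0],
    [0,0,0],
    [0,0,0],
    [0,0,0],
    [0,0,0],
    [0,0,0],
    [0,0,0]
  ]
}}

```text
time: 11.83
eef_pos: [0.4338, -0.0119, 0.0592]
orientation: [[-0.774, 0.551, 0.313], [0.634, 0.669, 0.388], [0.004, 0.499, -0.867]]
ft_force: [0.9, -0.8, 0.3]
opening: 0.0553
gripper_force: 0.0
```

```bash
python3 - <<'E'
from h import *
Rg,R,t=A(); s=read_state();print(R.T@(s["eef_pos"]-t),R.T@s["ft_force"],s["opening"])
E
```

```text
[-0.00078294  0.05251078  0.00643982] [ 0.10700698 -1.21630075  0.23389853] 0.05533815065964769
```

Call:
{"op": "arm_command", "data": {
  "grip": [0.5,0.4,0.3,0.2,0.15,0.1,0.1,0.1,0.1],
  "offset": [
    [0,0,0],
    [0,0,0],
    [0,0,0],
    [0,0,0],
    [0,0,0],
    [0,0,0],
    [0,0,0],
    [0,0,0],
    [0,0,0]
  ],
  "rotation": [
    [0,0,0],
    [0,0,0],
    [0,0,0],
    [0,0,0],
    [0,0,0],
    [0,0,0],
    [0,0,0],
    [0,0,0],
    [0,0,0]
  ],
  "force": 40
}}

```text
time: 12.58
eef_pos: [0.4347, -0.0131, 0.0619]
orientation: [[-0.773, 0.549, 0.318], [0.634, 0.669, 0.387], [-0.0, 0.501, -0.866]]
ft_force: [-4.9, -2.3, 7.1]
opening: 0.025
gripper_force: 40.1
```

```bash
python3 - <<'E'
from h import *
Rg,R,t=A(); s=read_state();print(s["time"],R.T@(s["eef_pos"]-t),R.T@s["ft_force"],s["opening"],s["gripper_force"])
E
```

```text
12.5833 [0.00017883 0.05105385 0.0090125 ] [-0.65862646  2.36063161  8.58092683] 0.024990638783086737 40.09129285812378
```

Call:
{"op": "arm_command", "data": {
  "grip": [0.1,0.1,0.1,0.1,0.1],
  "offset": [
    [-0.16,0,0],
    [-0.16,0,0],
    [-0.16,0,0],
    [-0.16,0,0],
    [0,0,0]
  ],
  "rotation": [
    [0,0,0],
    [0,0,0],
    [0,0,0],
    [0,0,0],
    [0,0,0]
  ]
}}

```text
time: 13.0
eef_pos: [0.4444, -0.0223, 0.0612]
orientation: [[-0.774, 0.55, 0.313], [0.633, 0.669, 0.389], [0.005, 0.5, -0.866]]
ft_force: [-13.8, -0.6, 14.5]
opening: 0.0254
gripper_force: 41.3
```

```bash
python3 - <<'E'
from h import *
Rg,R,t=A(); s=read_state();print(s["time"],R.T@(s["eef_pos"]-t),R.T@s["ft_force"],s["opening"],s["gripper_force"])
c=wcam(s);cv2.imwrite("pics/w5.png",snapshot("wrist"))
E
```

```text
13.0 [-0.00101833  0.03773579  0.00892309] [-0.70230149 10.3140979  17.13412647] 0.025386980765315894 41.293893456459045
```

View pics/w5.png

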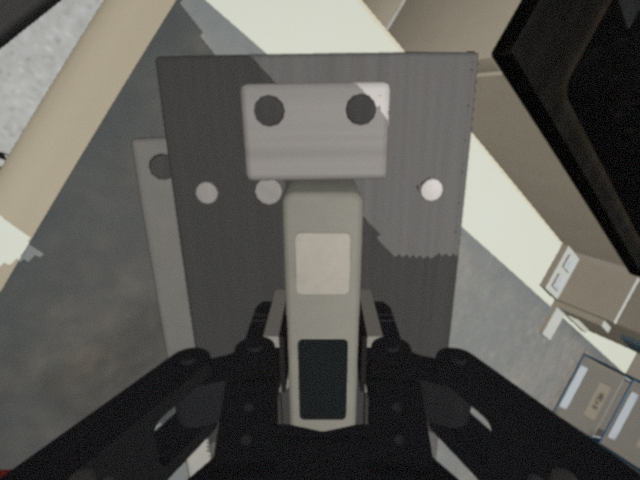

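The level's end shows at row ~180, right at the lip's edge at row 178. I check numerically that it is clear before lifting.

```bash
python3 - <<'E'
from h import *
Rg,R,t=A(); s=read_state();c=wcam(s)
for n,q in {"lip top":(0,.097,.0445),"lip bot":(0,.097,.0365),"lev if clamped":(0,.1046,.035),"lev if moved13":(0,.0913,.035),"lev bottom moved":(0,.0913,.0),"display c":(0,.046-.013,.035)}.items(): print(n,proj("wrist",R@np.array(q)+t,c))
E
```

```text
lip top [320.24933431 181.35616299]
lip bot [320.40107215 176.70098451]
lev if clamped [320.26135112 150.67605316]
lev if moved13 [320.54783257 194.17674664]
lev bottom moved [320.98508037 175.90167434]
display c [321.60916941 353.81264246]
```

The end face spans rows 180–192, and row 194 was predicted for a 13 mm shift. That puts the level about 6 mm clear of the lip, so I lift.

Call:
{"op": "arm_command", "data": {
  "grip": [0.1,0.1,0.1,0.1,0.1,0.1,0.1,0.1,0.1,0.1],
  "offset": [
    [-0.05,0,-0.1],
    [-0.05,0,-0.2],
    [0,0,-0.3],
    [0,0,-0.4],
    [0,0,-0.5],
    [0,0,-0.6],
    [0,0,-0.6],
    [0,0,-0.6],
    [0,0,-0.3],
    [0,0,0]
  ],
  "rotation": [
    [0,0,0],
    [0,0,0],
    [0,0,0],
    [0,0,0],
    [0,0,0],
    [0,0,0],
    [0,0,0],
    [0,0,0],
    [0,0,0],
    [0,0,0]
  ]
}}

```text
time: 13.88
eef_pos: [0.4209, -0.06, 0.1411]
orientation: [[-0.773, 0.548, 0.32], [0.635, 0.669, 0.386], [-0.003, 0.502, -0.865]]
ft_force: [-0.2, 0.6, -1.8]
opening: 0.0254
gripper_force: 39.4
```

```bash
python3 - <<'E'
from h import *
Rg,R,t=A(); s=read_state();print(s["time"],R.T@(s["eef_pos"]-t),s["ft_force"],s["opening"],s["gripper_force"])
# tray from top, brighter contour
n="top";snapshot(n)
for n_ in range(2):
    r=trace(n,"tray_empty")[0];k=max(cv2.findContours(r["region"].astype(np.uint8),0,1)[0],key=cv2.contourArea)
    print(r["bbox"],cv2.approxPolyDP(k,5,True).reshape(-1,2).tolist())
    print([(a["at"],a["confidence"],onz(ray(n,a["at"]),0)) for a in mark_of(n,"tray_empty")[:1]])
im=snapshot("top");cv2.imwrite("pics/top1.png",cv2.resize(im[190:330,240:440],None,fx=4,fy=4,interpolation=2))
s0=read_state()
snapshot("scene");print([(a["at"],a["confidence"],onz(ray("scene",a["at"]),0)) for a in mark_of("scene","tray_empty")[:1]])
E
```

```text
13.8833 [0.00072628 0.03208774 0.10009752] [-0.19670334  0.59326806 -1.80949167] 0.02538561116294965 39.3501877784729
[303.3, 221.4, 348.3, 297.9] [[306, 224], [305, 293], [347, 294], [347, 225]]
[([327.3, 258.9], 0.8, array([ 0.52940455, -0.31427895,  0.        ]))]
[303.3, 221.4, 348.3, 297.9] [[306, 224], [305, 293], [347, 294], [347, 225]]
[([327.3, 258.9], 0.8, array([ 0.52940455, -0.31427895,  0.        ]))]
[([340.7, 265.2], 0.85, array([ 0.52611851, -0.30854444,  0.        ]))]
```

View pics/top1.png

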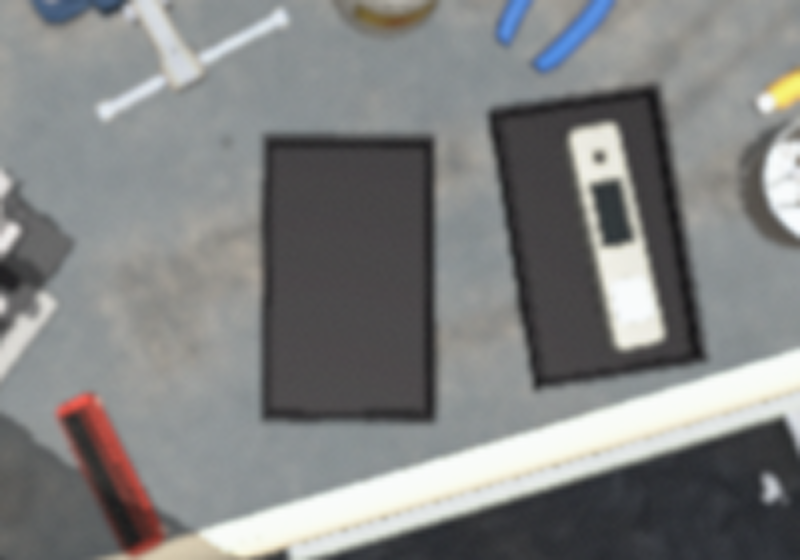

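The crop shows the empty tray's rim corners at (265,136), (433,136), (434,419) and (263,419). I work out the tray pose and the transfer.

```bash
python3 - <<'E'
from h import *
c=np.array([(265,136),(433,136),(434,419),(263,419)])/4+np.array([240-.375,190-.375])
X=np.array([onz(ray("top",u),.026) for u in c]);print(X)
ctr=X.mean(0);ax=(X[0]+X[1]-X[2]-X[3]);h=np.arctan2(ax[1],ax[0]);ay=X[0]+X[3]-X[1]-X[2];h2=np.arctan2(ay[1],ay[0])-np.pi/2
print(ctr,np.degrees([h,h2]),np.linalg.norm(ax)/2,np.linalg.norm(ay)/2)
a=(h+h2)/2;RC=np.array([[-np.cos(a),-np.sin(a),0],[-np.sin(a),np.cos(a),0],[0,0,-1]])
lev=np.array([ctr[0],ctr[1],.15]);p=lev+RC@np.array([.0055,0,0]);print(RC,p)
s=read_state();plan(RC,p)
E
```

```text
[[ 0.60352484 -0.26983254  0.026     ]
 [ 0.60142445 -0.35916344  0.026     ]
 [ 0.45144125 -0.3547312   0.026     ]
 [ 0.45389594 -0.26505307  0.026     ]]
[ 0.52757162 -0.31219506  0.026     ] [-1.76103093 -1.45763649] 0.1498768392692629 0.08953348311121638
[[-0.99960555  0.02808448  0.        ]
 [ 0.02808448  0.99960555  0.        ]
 [ 0.          0.         -1.        ]] [ 0.52207379 -0.3120406   0.15      ]
t 14.2833 rv units [ 1.009  0.34  -1.288] rows 6 each [ 0.1682  0.0567 -0.2147]
shift old axes [-9.57 -4.3  -3.05] new axes [ -4.35 -10.01  -0.47] grip 0.02564148199437724 F [ 0.1  0.5 -1.8]
```

Call:
{"op": "arm_command", "data": {
  "grip": [0.1,0.1,0.1,0.1],
  "offset": [
    [0,0,-0.6],
    [0,0,-0.7],
    [0,0,-0.7],
    [0,0,-0.4]
  ],
  "rotation": [
    [0,0,0],
    [0,0,0],
    [0,0,0],
    [0,0,0]
  ]
}}

```text
time: 14.62
eef_pos: [0.4015, -0.0829, 0.1918]
orientation: [[-0.773, 0.549, 0.317], [0.634, 0.669, 0.387], [0.0, 0.5, -0.866]]
ft_force: [0.5, 0.2, -1.3]
opening: 0.0254
gripper_force: 39.5
```

Call:
{"op": "arm_command", "data": {
  "grip": [0.1,0.1,0.1,0.1,0.1,0.1,0.1,0.1,0.1],
  "offset": [
    [0,0,0],
    [0,0,0],
    [0,0,0],
    [0,0,0],
    [0,0,0],
    [0,0,0],
    [0,0,0],
    [0,0,0],
    [0,0,0]
  ],
  "rotation": [
    [0.1261,0.0425,-0.161],
    [0.1261,0.0425,-0.161],
    [0.1261,0.0425,-0.161],
    [0.1261,0.0425,-0.161],
    [0.1261,0.0425,-0.161],
    [0.1261,0.0425,-0.161],
    [0.1261,0.0425,-0.161],
    [0.1261,0.0425,-0.161],
    [0,0,0]
  ]
}}

```text
time: 15.37
eef_pos: [0.4019, -0.0814, 0.1902]
orientation: [[-1.0, 0.022, -0.001], [0.022, 1.0, -0.004], [0.001, -0.004, -1.0]]
ft_force: [-1.1, -0.2, -1.3]
opening: 0.0251
gripper_force: 39.9
```

```bash
cat >> h.py <<'E'
RC=np.array([[-.9996,.0281,0],[.0281,.9996,0],[0,0,-1.]])
E
python3 - <<'E'
from h import *
plan(RC,np.array([.522,-.312,.10])); s=read_state();print(s["eef_pos"],s["opening"],s["gripper_force"])
E
```

```text
t 15.3667 rv units [-0.008 -0.001  0.013] rows 1 each [-0.0075 -0.0012  0.0128]
shift old axes [-5.01 -9.1   3.64] new axes [-5.06 -9.09  3.61] grip 0.025121136266637107 F [-1.1 -0.2 -1.3]
[ 0.40190426 -0.08137528  0.19017767] 0.025121136266637107 39.89319026470184
```

Call:
{"op": "arm_command", "data": {
  "grip": [0.1,0.1,0.1,0.1,0.1,0.1,0.1,0.1,0.1,0.1],
  "offset": [
    [0,0,0],
    [-0.4,-0.6,0],
    [-0.6,-1,0],
    [-0.6,-1,0],
    [-0.6,-1,0],
    [-0.6,-1,0],
    [-0.6,-1,0],
    [-0.6,-1,0],
    [-0.6,-1,0],
    [-0.3,-0.9,0]
  ],
  "rotation": [
    [-0.008,-0.001,0.013],
    [0,0,0],
    [0,0,0],
    [0,0,0],
    [0,0,0],
    [0,0,0],
    [0,0,0],
    [0,0,0],
    [0,0,0],
    [0,0,0]
  ]
}}

```text
time: 16.2
eef_pos: [0.5173, -0.3015, 0.1894]
orientation: [[-0.999, 0.039, 0.003], [0.039, 0.999, 0.006], [-0.003, 0.006, -1.0]]
ft_force: [0.1, 0.8, -1.0]
opening: 0.0253
gripper_force: 40.0
```

Call:
{"op": "arm_command", "data": {
  "grip": [0.1,0.1,0.1,0.1,0.1,0.1,0.1,0.1],
  "offset": [
    [-0.15,-0.55,0],
    [0,-0.05,0],
    [0,0,0.8],
    [0,0,0.9],
    [0,0,0.8],
    [0,0,0.7],
    [0,0,0.4],
    [0,0,0]
  ],
  "rotation": [
    [0,0,0],
    [0,0,0],
    [0,0,0],
    [0,0,0],
    [0,0,0],
    [0,0,0],
    [0,0,0],
    [0,0,0]
  ]
}}

```text
time: 16.87
eef_pos: [0.518, -0.3131, 0.0978]
orientation: [[-0.999, 0.037, -0.001], [0.037, 0.999, 0.006], [0.001, 0.006, -1.0]]
ft_force: [-0.4, 0.6, -3.0]
opening: 0.0256
gripper_force: 40.0
```

```bash
python3 - <<'E'
from h import *
plan(RC,np.array([.522,-.312,.015])); s=read_state();print(s["eef_pos"],s["opening"],s["gripper_force"])
c=wcam(s); im=snapshot("wrist")
for x in(-.076,.076):
  for y in(-.046,.046):
    q=np.array([.5276,-.3122,.026])+RC@np.array([x,y,0]);u=proj("wrist",q,c);cv2.circle(im,tuple(int(v) for v in u),3,(0,255,0),-1)
for x in(-.0645,.0535):
  for y in(-.013,.013):
    u=proj("wrist",s["eef_pos"]+s["orientation"]@np.array([x,y,-.026]),c);cv2.circle(im,tuple(int(v) for v in u),3,(0,0,255),-1)
cv2.imwrite("pics/w6.png",im)
E
```

```text
t 16.8667 rv units [ 0.012 -0.003 -0.017] rows 1 each [ 0.012  -0.0029 -0.0172]
shift old axes [-0.16  0.03  3.31] new axes [-0.16  0.05  3.31] grip 0.025594970325055373 F [-0.4  0.6 -3. ]
[ 0.51804426 -0.31311037  0.09782026] 0.025594970325055373 40.00518500804901
```

View pics/w6.png

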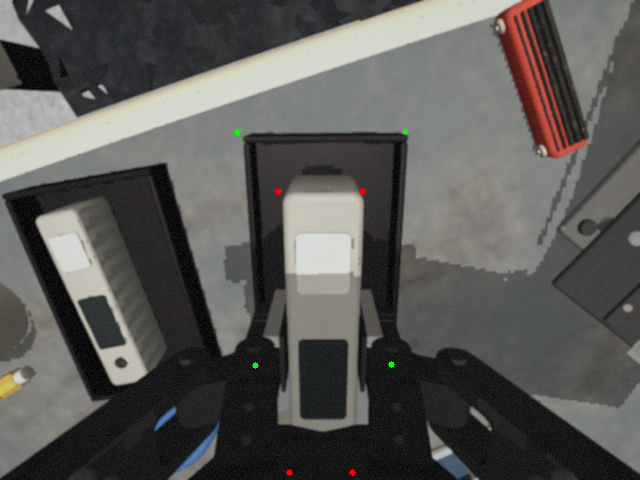

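The level is over the tray: its near end is at row 187 and the tray's rim spans 245–407 at row 135. This agrees with the prediction to about 2 mm. I lower it.

Call:
{"op": "arm_command", "data": {
  "grip": [0.1,0.1,0.1,0.1,0.1,0.1,0.1,0.1],
  "offset": [
    [-0.16,0.04,0],
    [0,0,0.7],
    [0,0,0.7],
    [0,0,0.7],
    [0,0,0.5],
    [0,0,0.3],
    [0,0,0.2],
    [0,0,0]
  ],
  "rotation": [
    [0.012,-0.003,-0.017],
    [0,0,0],
    [0,0,0],
    [0,0,0],
    [0,0,0],
    [0,0,0],
    [0,0,0],
    [0,0,0]
  ]
}}

```text
time: 17.58
eef_pos: [0.5245, -0.3131, 0.0226]
orientation: [[-1.0, 0.026, 0.004], [0.026, 1.0, -0.002], [-0.004, -0.002, -1.0]]
ft_force: [-0.5, 0.5, -1.6]
opening: 0.0256
gripper_force: 40.0
```

Call:
{"op": "arm_command", "data": {
  "grip": [0.1,0.1,0.1,0.1,0.1],
  "offset": [
    [0,0,0.08],
    [0,0,0.05],
    [0,0,0.05],
    [0,0,0],
    [0,0,0]
  ],
  "rotation": [
    [0,0,0],
    [0,0,0],
    [0,0,0],
    [0,0,0],
    [0,0,0]
  ]
}}

```text
time: 18.0
eef_pos: [0.5244, -0.3132, 0.0184]
orientation: [[-1.0, 0.027, 0.004], [0.027, 1.0, -0.002], [-0.004, -0.002, -1.0]]
ft_force: [0.2, -0.2, -1.8]
opening: 0.0253
gripper_force: 40.0
```

Call:
{"op": "arm_command", "data": {
  "grip": [0.1,0.1,0.1,0.1,0.1],
  "offset": [
    [0,0,0.06],
    [0,0,0.05],
    [0,0,0.05],
    [0,0,0],
    [0,0,0]
  ],
  "rotation": [
    [0,0,0],
    [0,0,0],
    [0,0,0],
    [0,0,0],
    [0,0,0]
  ]
}}

```text
time: 18.42
eef_pos: [0.5241, -0.3131, 0.0139]
orientation: [[-1.0, 0.027, 0.003], [0.027, 1.0, -0.002], [-0.003, -0.002, -1.0]]
ft_force: [0.0, -0.8, -1.2]
opening: 0.0252
gripper_force: 40.0
```

Call:
{"op": "arm_command", "data": {
  "grip": [0.1,0.1,0.1,0.1],
  "offset": [
    [0,0,0.04],
    [0,0,0.04],
    [0,0,0],
    [0,0,0]
  ],
  "rotation": [
    [0,0,0],
    [0,0,0],
    [0,0,0],
    [0,0,0]
  ]
}}

```text
time: 18.75
eef_pos: [0.5243, -0.3132, 0.0122]
orientation: [[-1.0, 0.027, 0.004], [0.027, 1.0, -0.002], [-0.004, -0.002, -1.0]]
ft_force: [-0.7, 0.6, -1.0]
opening: 0.0254
gripper_force: 40.0
```

Call:
{"op": "arm_command", "data": {
  "grip": [0.1,0.1,0.1,0.1],
  "offset": [
    [0,0,0.04],
    [0,0,0.04],
    [0,0,0],
    [0,0,0]
  ],
  "rotation": [
    [0,0,0],
    [0,0,0],
    [0,0,0],
    [0,0,0]
  ]
}}

```text
time: 19.08
eef_pos: [0.5243, -0.3133, 0.0119]
orientation: [[-1.0, 0.026, 0.004], [0.026, 1.0, -0.003], [-0.004, -0.002, -1.0]]
ft_force: [-4.6, 2.8, 14.0]
opening: 0.0251
gripper_force: 42.1
```

The level touches the floor at 14 N. I relieve the force, release with a small opening and retract.

Call:
{"op": "arm_command", "data": {
  "grip": [0.1,0.15,0.3,0.4,0.42,0.42,0.42,0.42,0.42],
  "offset": [
    [0,0,-0.06],
    [0,0,0],
    [0,0,0],
    [0,0,0],
    [0,0,0],
    [0,0,0],
    [0,0,0],
    [0,0,-0.2],
    [0,0,-0.4]
  ],
  "rotation": [
    [0,0,0],
    [0,0,0],
    [0,0,0],
    [0,0,0],
    [0,0,0],
    [0,0,0],
    [0,0,0],
    [0,0,0],
    [0,0,0]
  ]
}}

```text
time: 19.83
eef_pos: [0.5233, -0.3129, 0.0259]
orientation: [[-1.0, 0.027, 0.001], [0.027, 1.0, -0.001], [-0.001, -0.001, -1.0]]
ft_force: [-0.3, -0.1, -0.1]
opening: 0.0361
gripper_force: 0.0
```

Call:
{"op": "arm_command", "data": {
  "grip": [0.42,0.42,0.42,0.42,0.42,0.42,0.42,0.42],
  "offset": [
    [0,0,-0.6],
    [0,0,-0.8],
    [0,0,-0.9],
    [0,0,-0.9],
    [0,0,-0.9],
    [0,0,-0.9],
    [0,0,-0.8],
    [0,0,0]
  ],
  "rotation": [
    [0,0,0],
    [0,0,0],
    [0,0,0],
    [0,0,0],
    [0,0,0],
    [0,0,0],
    [0,0,0],
    [0,0,0]
  ]
}}

```text
time: 20.5
eef_pos: [0.5259, -0.3139, 0.1776]
orientation: [[-1.0, 0.026, 0.011], [0.026, 1.0, -0.005], [-0.011, -0.005, -1.0]]
ft_force: [0.7, -1.3, 0.7]
opening: 0.0358
gripper_force: 0.0
```

```bash
python3 - <<'E'
from h import *
s=read_state();print(s["time"],s["eef_pos"],s["opening"],s["ft_force"])
cv2.imwrite("pics/w7.png",snapshot("wrist"))
E
```

```text
20.5 [ 0.52588115 -0.31386506  0.17760576] 0.03584685847728491 [ 0.71859372 -1.32777017  0.69466435]
```

View pics/w7.png

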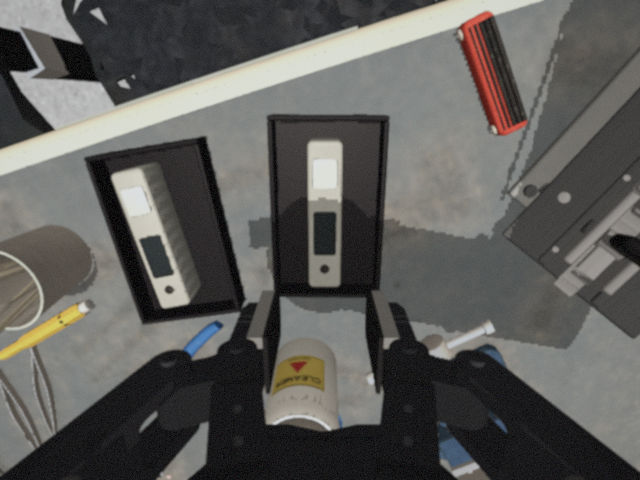

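The level lies inside the tray, with ends at rows 139 and 288 and the rim at rows 115 and 297. I check how well it is centred.

```bash
python3 - <<'E'
from h import *
s=read_state();c=wcam(s);o=-c[0].T@c[1]
def w(u,z):
    d=c[0].T@np.r_[norm("wrist",u),1];return (o+d*(z-o[2])/d[2])[:2]
L=[w((325,139),.039),w((324,288),.039)];T=[w(u,.026) for u in((268,115),(389,116),(380,297),(273,293))]
a=np.mean(L,0);b=np.mean(T,0);print(a,b,(a-b)*1000,np.linalg.norm(L[0]-L[1]),T)
E
```

```text
[ 0.52744523 -0.31169277] [ 0.52619518 -0.30923139] [ 1.25004502 -2.46137963] 0.11836900421229551 [array([ 0.45091823, -0.3513491 ]), array([ 0.45398224, -0.26224783]), array([ 0.60303629, -0.26569715]), array([ 0.59684396, -0.35763146])]
```

Centred within 3 mm, jaw open, and the arm is clear.

```bash
python3 -c "
from station import *
print(sign_off())"
```

```text
the job is handed in; nothing more can be done
None
```

The level is out of the clamp and lies flat and lengthwise in the empty tray, within about 3 mm of centre; the sliding jaw is still drawn back about 35 mm, and I handed the job in at about 20.5 s (sign-off returned no verdict).

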